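Seat the flanged lens barrel in the V-block and hold it down

TASK

Take the flanged lens barrel out of its wooden rest and lay it in the steel V-block, its plain glass end up against the end stop and its flange overhanging the open end, so that it beds evenly on both sloping faces. Do not let go: finish while still gripping the barrel and pressing it down into the V with about 15 N (a firm press, shared by both faces; never force it with more than about 40 N). Leave the thinner spare barrel and the other things on the bench alone.

Things in the scene. Friction and masses are not known exactly. Their poses are not given: they have to be found in the camera images.
- lens_center (a point): centre of the flanged black lens barrel, on its axis at mid-length. 130 mm long, 36 mm in diameter, with a 44 mm flange on the last 10 mm at its -x end; about 0.2 kg. Own x = barrel axis, to the plain glass end (+65 mm). It starts level in its rest, axis 42 mm above the bench; it may roll about x, so its y and z mean nothing
- lens_front (a point): middle of the plain glass end face of the flanged barrel (65 mm from lens_center along the barrel's x)
- lens: the same barrel as a whole; origin and axes as lens_center
- rest: fixed wooden rest of the flanged barrel: origin on the bench under its centre, x along the barrel. Base 110 x 64 x 6 mm; two saddles 12 mm wide at x = -38 and +38 mm with a square notch 38 mm wide, 9 mm deep (notch floor 24 mm, top 33 mm above the bench). Between the saddles 64 mm are free for fingers down to the base. Barrel lifts straight up
- vblock_seat (a point): where lens_center lies when the flanged barrel is seated against the stop of the fixed, rigid steel V-block, 45 mm above the bench. x along the V to the stop, y left across it, z up. Stop face at x = +65 mm, 56 mm wide, its top 9 mm above this point; the -x end is open and the flange hangs free there. Base plate 76 mm wide, its top 35 mm below this point
- jaw_left: sloping faces on the +y side of the V-block (origin on the bench under vblock_seat, same axes). 90-degree V, each face at 45 degrees, in two sections x = -50 to -25 mm and +25 to +50 mm, top edges 5 mm below vblock_seat, 54 mm wide outside. The cross slot between, 50 mm wide, lets fingers down beside the barrel to the base plate
- jaw_right: the sloping faces on the -y side of the V-block, mirror image of jaw_left (same origin)
- spare_center (a point): centre of the spare barrel: black, no flange, 28 mm in diameter, 110 mm long, lying in a like wooden rest; not to be moved. x along its axis
- spare: the spare barrel as a whole; origin as spare_center
- cover_slips: small box of cover slips, 31 x 31 x 14 mm, origin under its centre; bystander
- tally_counter: hand tally counter, 29 x 42 x 45 mm, origin under its centre; bystander
- forceps: steel forceps lying flat, 132 mm long along y, 9 mm high, origin under its centre; bystander
Things that resemble listed ones, but are neither listed nor needed, are in the scene too. Of the things shaped like the part that bears vblock_seat, the bare steel one is meant.

How it is judged:
On the way:
1. the flanged barrel is lifted out of its rest in the gripper (height (world z) of lens_center above 0.058 m and contact force between the fingers and lens above 1 N), for 0.1 s.
At the end, for the whole second after the job is handed in: Flanged barrel in the V-block, plain end within 4.5 mm of the stop, centre within 2.5 mm sideways and 2 mm high (3 low) of the seat, axis within 0.04 rad of the V, at rest, still gripped (over 2 N), over 3 N on each of the two sloping sides (x of lens_front in the frame of vblock_seat above 0.0605 m and y of lens_center in the frame of vblock_seat between -0.0025 and 0.0025 m and z of lens_center in the frame of vblock_seat between -0.003 and 0.002 m and angle between the x axis of lens_center and the x axis of vblock_seat, either way round below 0.04 rad and contact force between lens and jaw_left above 3 N and contact force between lens and jaw_right above 3 N and contact force between the fingers and lens above 2 N and linear speed of lens below 0.01 m/s); the arm keeps its last pose, push and grip.
It fails at once if the barrel is forced into the V with more than 45 N on one side (contact force between lens and jaw_left above 45 N or contact force between lens and jaw_right above 45 N).
It fails at once if the spare barrel is disturbed (distance of spare_center from where it was at the start of the episode above 0.02 m).
It fails at once if a bystander is pushed away (distance of any of cover_slips, tally_counter, forceps from where it was at the start of the episode above 0.03 m).
It also fails if it takes over 35 s, if anything falls off the work surface, if the arm or the gripper's body presses on something with over 40 N, if the wrist force passes 120 N, or if a joint passes its speed limit or range.

ROBOT

A 6-joint arm with a two-finger parallel gripper is mounted at the origin on a cart in front of the work surface, level with it; the furniture and walls round the work are solid. World frame = base frame: x ahead of the robot, y to its left, z up, the work surface at z = 0. Lengths are in m, angles in rad, forces in N, time in s.
With the tool pointing down it reaches from about 0.35 to 0.975 m from the base axis. Payload 7.1 kg.
Tool frame: the origin (TCP) lies midway between the tips of the shut fingers; the grasp point (between the pads) lies 19 mm behind it; z points along the fingers, x is the direction in which the jaws open and shut, and the axes are right-handed (so a half turn about z gives the same grasp; the last joint's range is limited). The gripper opens to 88 mm and grips with 3 to 60 N. Pads are 20 mm wide; open, the fingers measure 115 mm over their backs; the gripper's body (75 mm by 178 mm) begins 61 mm behind the grasp point.
Start: joints at [-1.279, 0.423, 1.63, -0, 1.089, -0.019], TCP at [0.191, -0.595, 0.223] pointing down, gripper open.
Joint ranges: [-3, 3], [-0.9, 2.11], [0.09, 2.58], [-1.31, 4.45], [0.11, 2.69], [-2.54, 2.54]. Speed limits (rad/s): [2.39, 2.39, 3.01, 3.14, 3.14, 3.14].

INTERFACE

Orientations are given as a unit quaternion [w, x, y, z].
In Python, from bench import robot gives the robot as it stands. The module is installed in compiled form; this text tells all that it offers.
- The arm moves only by the shell command python3 -m crank 'ROWS'. ROWS is JSON, a list of rows, each a list of 3 entries, a list of its own where there are three numbers: the shift along the world's x, y, z in mm, then the turn, a rotation vector about the world's x, y, z in rad, then the opening in per cent of the stroke, from 0 (shut) to 100 (fully open). A call has exactly 10 rows; each row is the pose to reach, as a shift and turn from the pose commanded when the call began; what a row does not reach only later rows make up. A row lasts 1/12 s, in which the tool goes at most 41.7 mm and 7.16 degrees, less where a joint would pass 70% of its speed; a pose out of reach is approached as far as the arm can. A call with a gripper value outside its range is refused whole. The fingers move at their own pace and stop on an object; the grip force is fixed at half the most. Time passes only in rows, so rows that repeat a pose let the fingers close, or fill a call up. It gives the time, the measured TCP pose, the force and the opening at its end, in the units of the state.
- robot.state(): the state, without advancing time (a new reading comes with each control period).
- robot.get_image(name): name is "scene" or "top" or "wrist"; returns the picture (384x512x3 uint8, red, green, blue); there is no depth.
- robot.camera_params(name): a dict with "fov_y" (degrees; the focal length in pixels is half the picture's height over the tangent of half this angle, whatever the lens; pixels are square), "cx", "cy" (the principal point, pixels), "world_to_cam" (4x4, takes a point from world to camera coordinates); the wrist camera has in their place "mount" (4x4, takes a point from camera to tool coordinates, whose origin is the TCP and whose axes are the tool frame's). Camera axes: x right, y down, z forward; pixel columns grow to the right and rows downward; lengths in m; the calibration is good to about 2 mm. The wrist camera is an equidistant fisheye: a pixel r from the principal point sees the ray r / f radians off the axis. A picture is of the moment at which its call begins: read the wrist's pose just before it. camera_params takes no time and is no camera call.
- robot.sign_off(): hands the job in, once; it reports no verdict.
The state is a dict: "time_s": time; "joint_pos": joint angles; "joint_vel": joint speeds; "effort": joint torques, N m; "eef_pos": TCP position; "ee_rot": TCP orientation; "wrist_force": force on the tool from outside, world axes, zero at the start; "wrist_torque": the same for the moment, N m; "opening": finger opening in m.
Only numpy, scipy, OpenCV 4.12 (cv2) and the standard library are available. Lean on these libraries where they do the work, as an engineer would, in place of code of your own. Each camera call takes 0.05 s, during which the arm holds its last target.

## Working session

There is one attempt and no reset: what is moved stays moved. The work goes in short steps, Python scripts to look and compute and a shell command to move; the robot and the scene stay as the last step left them, time stands still between calls to the robot, and variables do not carry over. Pictures are saved under pics/ and viewed, and the job is handed in when it is done.

```bash
mkdir -p pics; python3 - <<'E'
from bench import robot
import cv2,json
for n in ("scene","top","wrist"):
    im=robot.get_image(n); cv2.imwrite(f"pics/{n}0.png",im[:,:,::-1]); print(n,robot.camera_params(n))
print(robot.state())
E
```

```text
scene {'fov_y': 55.63174663720348, 'cx': 251.63589079846736, 'cy': 198.15293633015463, 'world_to_cam': array([[ 0.60399154, -0.79688796, -0.01279823, -0.3531406 ],
       [-0.40559266, -0.29351149, -0.8656475 ,  0.25997858],
       [ 0.68606765,  0.52803463, -0.50049037,  0.54712383],
       [ 0.        ,  0.        ,  0.        ,  1.        ]])}
top {'fov_y': 50.00796842843767, 'cx': 256.7871203704987, 'cy': 200.889487167069, 'world_to_cam': array([[-1.76123823e-04, -9.99881511e-01, -1.53926036e-02,
        -3.04849309e-02],
       [-9.97794225e-01,  1.19751606e-03, -6.63720616e-02,
         5.24545477e-01],
       [ 6.63826301e-02,  1.53469613e-02, -9.97676209e-01,
         1.01673433e+00],
       [ 0.00000000e+00,  0.00000000e+00,  0.00000000e+00,
         1.00000000e+00]])}
wrist {'fov_y': 65.70646984690485, 'cx': 252.0253119928863, 'cy': 189.9473767232769, 'mount': array([[ 9.99999045e-01,  6.30251668e-04,  1.23021648e-03,
         7.22528882e-04],
       [-9.14895438e-04,  9.68941655e-01,  2.47287753e-01,
        -6.72259981e-02],
       [-1.03615447e-03, -2.47288643e-01,  9.68941306e-01,
        -1.61291746e-01],
       [ 0.00000000e+00,  0.00000000e+00,  0.00000000e+00,
         1.00000000e+00]])}
{'time_s': 0.15, 'joint_pos': array([-1.27903254e+00,  4.23661503e-01,  1.63046027e+00,  9.06482647e-06,
        1.08859317e+00, -1.89963239e-02]), 'joint_vel': array([-0.0002196 , -0.00202477, -0.00235935,  0.00035722,  0.00141213,
       -0.00062896]), 'effort': array([ 9.53533599e-04, -5.44983244e+01, -2.73917681e+01,  6.44871569e-02,
        2.03992700e-02, -6.25593520e-05]), 'eef_pos': array([ 0.19102724, -0.59466843,  0.22210393]), 'ee_rot': array([-3.42354247e-04,  8.08015472e-01, -5.89160999e-01, -4.44625468e-04]), 'wrist_force': array([-0.28702179, -0.02742815, -0.57832433]), 'wrist_torque': array([0.00535732, 0.00429053, 0.04460261]), 'opening': 0.08815437070432142}
```

View pics/scene0.png

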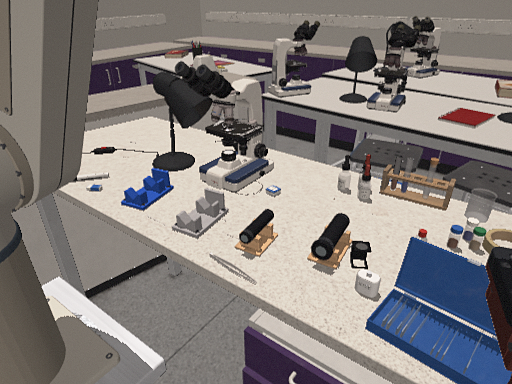

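View pics/top0.png

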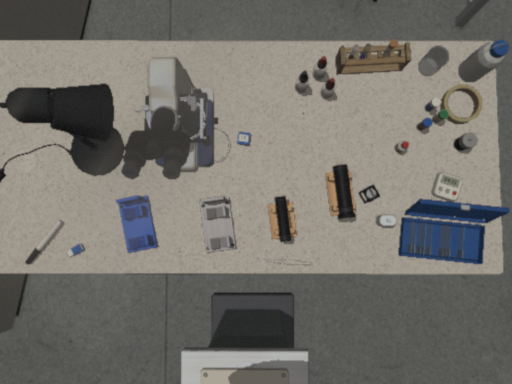

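View pics/wrist0.png

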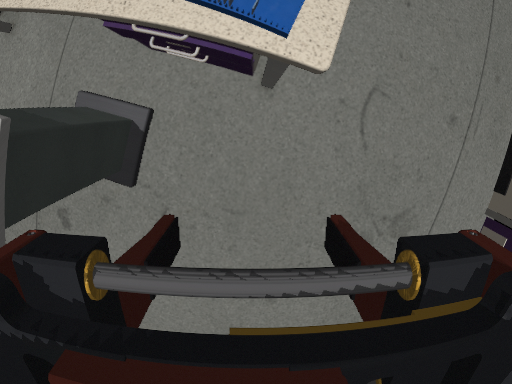

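```bash
python3 - <<'E'
import cv2,numpy as np
s=cv2.imread("pics/scene0.png");t=cv2.imread("pics/top0.png")
a=cv2.resize(s[180:280,160:385],None,fx=3.5,fy=3.5,interpolation=cv2.INTER_CUBIC)
b=cv2.resize(t[155:265,190:370],None,fx=4.4,fy=4.4,interpolation=cv2.INTER_CUBIC)
cv2.imwrite("pics/sc.png",a);cv2.imwrite("pics/tc.png",b)
E
```

```text
(no output)
```

View pics/sc.png

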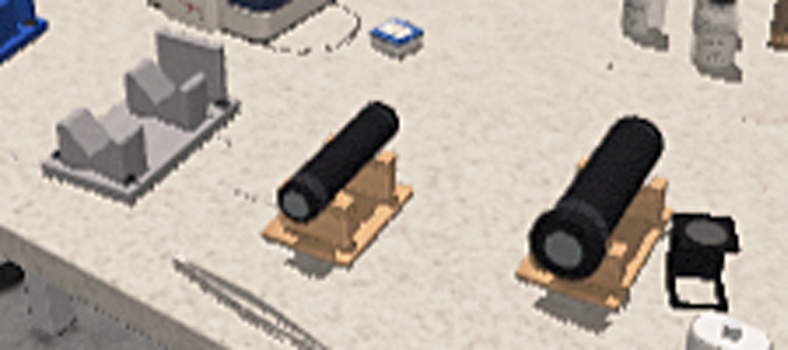

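View pics/tc.png

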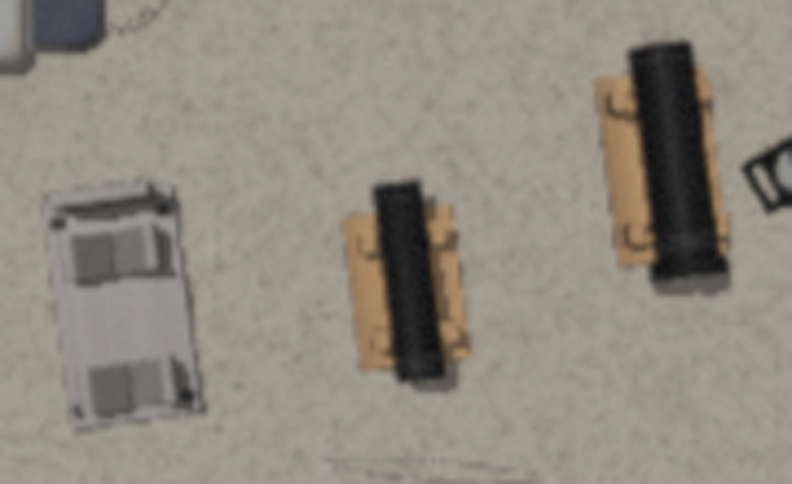

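Candidates in the top view are: the large flanged barrel at (343,192), with its flange at the bottom, versus the thin spare at (283,218). For the V-block, the bare steel one is at (218,224) and the blue look-alike at (138,222). I choose the flanged barrel and the grey block. Its stop is at the far (+x) end and the flange faces the robot, so no half turn is needed.

```bash
cat > h.py <<'E'
import numpy as np,cv2
from scipy.spatial.transform import Rotation as R
from bench import robot
def ray(n,uv,st=None,P=None):
    P=P or robot.camera_params(n); f=192/np.tan(np.radians(P['fov_y']/2))
    u=(np.atleast_2d(uv)-[P['cx'],P['cy']])/f
    if n=='wrist':
        r=np.linalg.norm(u,axis=1,keepdims=True); d=np.c_[u/np.maximum(r,1e-9)*np.sin(r),np.cos(r)]
        q=st['ee_rot']; Rt=R.from_quat([q[1],q[2],q[3],q[0]]).as_matrix(); M=P['mount']
        return st['eef_pos']+Rt@M[:3,3], d@(Rt@M[:3,:3]).T
    W=P['world_to_cam']; d=np.c_[u,np.ones(len(u))]
    return -W[:3,:3].T@W[:3,3], d@W[:3,:3]
def plane(n,uv,z,st=None):
    o,d=ray(n,uv,st); return o+d*((z-o[2])/d[:,2])[:,None]
def proj(n,X,st=None):
    P=robot.camera_params(n); f=192/np.tan(np.radians(P['fov_y']/2)); X=np.atleast_2d(X)
    if n=='wrist':
        q=st['ee_rot']; Rt=R.from_quat([q[1],q[2],q[3],q[0]]).as_matrix(); M=P['mount']
        c=((X-st['eef_pos'])@Rt-M[:3,3])@M[:3,:3]
        rr=np.linalg.norm(c[:,:2],axis=1,keepdims=True); th=np.arctan2(rr,c[:,2:]); u=c[:,:2]/rr*th
    else:
        W=P['world_to_cam']; c=X@W[:3,:3].T+W[:3,3]; u=c[:,:2]/c[:,2:]
    return u*f+[P['cx'],P['cy']]
E
python3 - <<'E'
from h import *
t=cv2.imread("pics/top0.png")
m=(t.max(2)<60).astype(np.uint8); 
n,l,s,c=cv2.connectedComponentsWithStats(m)
for p in [(343,192),(283,218)]:
    k=l[p[1],p[0]]; cs,_=cv2.findContours((l==k).astype(np.uint8),0,1); r=cv2.minAreaRect(cs[0]); print(s[k],r)
    b=cv2.boxPoints(r); print(plane('top',b,.042).round(4).tolist())
# vblock plate corners from crop
pc=np.array([(45,197),(178,183),(203,410),(75,430)])/4.4+[190,155]
w=plane('top',pc,.010); print(w.round(4)); print(np.linalg.norm(w-np.roll(w,-1,0),axis=1), w.mean(0))
E
```

```text
[334 165  21  54 719] ((342.550048828125, 191.34999084472656), (52.60874557495117, 16.263456344604492), 81.8698959350586)
[[0.6075, -0.2131, 0.042], [0.6131, -0.2527, 0.042], [0.4851, -0.2689, 0.042], [0.4795, -0.2297, 0.042]]
[276 197  15  44 456] ((282.5231018066406, 218.6846466064453), (44.156368255615234, 10.791020393371582), 82.87498474121094)
[[0.5313, -0.0745, 0.042], [0.5345, -0.1007, 0.042], [0.4276, -0.1135, 0.042], [0.4244, -0.0875, 0.042]]
[[0.528  0.1127 0.01  ]
 [0.536  0.036  0.01  ]
 [0.406  0.0212 0.01  ]
 [0.3946 0.0943 0.01  ]]
[0.07708912 0.1308248  0.07400881 0.13465767] [0.4661589  0.06602118 0.01      ]
```

The barrel is near (0.546,-0.241) with yaw about +0.13 and a length of about 0.128. The plate measures about 76 x 132 with yaw about 0.12. Both agree with the given sizes. I'm moving over the barrel.

```bash
python3 -m crank '[[[28,28,0],[0,0,-0.02],100],[[56,56,0],[0,0,-0.04],100],[[84,84,0],[0,0,-0.06],100],[[112,112,0],[0,0,-0.08],100],[[140,140,0],[0,0,-0.1],100],[[168,168,0],[0,0,-0.12],100],[[196,196,0],[0,0,-0.14],100],[[224,224,0],[0,0,-0.16],100],[[252,252,0],[0,0,-0.17],100],[[280,280,0],[0,0,-0.18],100]]'; python3 -m crank '[[[25,25,0],[0,0,0],100],[[50,50,0],[0,0,0],100],[[65,65,0],[0,0,0],100],[[75,74,-10],[0,0,0],100],[[75,74,-20],[0,0,0],100],[[75,74,-30],[0,0,0],100],[[75,74,-30],[0,0,0],100],[[75,74,-30],[0,0,0],100],[[75,74,-30],[0,0,0],100],[[75,74,-30],[0,0,0],100]]'
python3 - <<'E'
from h import *
s=robot.state(); im=robot.get_image('wrist'); cv2.imwrite("pics/w1.png",im[:,:,::-1]); np.save('w1.npy',s,allow_pickle=True)
print(s['time_s'],s['eef_pos'],s['ee_rot'],s['wrist_force'],s['joint_pos'])
E
```

```text
time_s: 0.98
eef_pos: [0.4721, -0.3133, 0.2226]
ee_rot: [0.0, 0.752, -0.66, -0.0]
wrist_force: [0.2, -0.5, 0.4]
opening: 0.0879
time_s: 1.82
eef_pos: [0.5458, -0.242, 0.193]
ee_rot: [-0.0, 0.751, -0.66, 0.0]
wrist_force: [-0.9, 0.6, -0.6]
opening: 0.0877
1.8167 [ 0.54579475 -0.24203367  0.19301472] [-2.47276257e-05  7.51333457e-01 -6.59922699e-01  2.58217446e-04] [-0.91062883  0.6411512  -0.59330598] [-4.37277397e-01  4.17323794e-01  1.71694008e+00 -1.14707596e-04
  1.00681912e+00  1.00421570e+00]
```

View pics/w1.png

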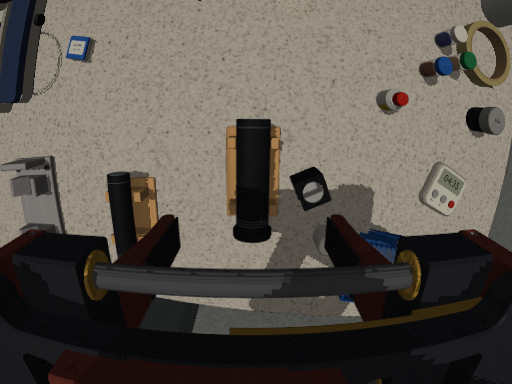

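```bash
python3 - <<'E'
from h import *
s=np.load('w1.npy',allow_pickle=True).item(); im=cv2.imread('pics/w1.png')
m=(im.max(2)<70)
L=[]
for r in range(130,222,6):
    row=m[r,215:290]; idx=np.where(row)[0]+215
    # contiguous run around 253
    a=253
    while m[r,a-1]: a-=1
    b=253
    while m[r,b+1]: b+=1
    L.append((r,a-.5,b+.5))
L=np.array(L);print(L.tolist())
c=plane('wrist',np.c_[(L[:,1]+L[:,2])/2,L[:,0]],.042,s)
A=plane('wrist',np.c_[L[:,1],L[:,0]],.042,s);B=plane('wrist',np.c_[L[:,2],L[:,0]],.042,s)
print(np.linalg.norm(A-B,axis=1).round(4)); p=np.polyfit(c[:,0],c[:,1],1); print(p,np.arctan(p[0]))
col=253; ends=[r for r in range(100,250) if m[r,col]]; print(ends[0],ends[-1])
for z in(.042,.06): print(plane('wrist',[[253,ends[0]-.5],[253,ends[-1]+.5]],z,s))
o,_=ray('wrist',[[253,120]],s);print('cam',o)
q=s['ee_rot'];M=R.from_quat([q[1],q[2],q[3],q[0]]).as_matrix();print('toolx yaw',np.arctan2(M[1,0],M[0,0]),M[:,2])
E
```

```text
[[130.0, 236.5, 270.5], [136.0, 235.5, 271.5], [142.0, 235.5, 270.5], [148.0, 235.5, 270.5], [154.0, 235.5, 269.5], [160.0, 235.5, 269.5], [166.0, 235.5, 269.5], [172.0, 235.5, 269.5], [178.0, 235.5, 269.5], [184.0, 235.5, 269.5], [190.0, 235.5, 269.5], [196.0, 235.5, 268.5], [202.0, 234.5, 274.5], [208.0, 235.5, 269.5], [214.0, 235.5, 268.5], [220.0, 235.5, 268.5]]
[0.0356 0.0377 0.0368 0.0369 0.036  0.0361 0.0362 0.0364 0.0365 0.0367
 0.0369 0.036  0.0439 0.0375 0.0366 0.0369]
[ 0.12241647 -0.31070266] 0.12181040796324244
119 242
[[ 0.61000645 -0.23578568  0.042     ]
 [ 0.47225019 -0.25393982  0.042     ]]
[[ 0.61015734 -0.23568618  0.06      ]
 [ 0.48034013 -0.25279407  0.06      ]]
cam [ 0.61262462 -0.23405915  0.3543311 ]
toolx yaw -1.441431868572772 [ 4.20651456e-04 -3.03649723e-04 -9.99999865e-01]
```

Wrist picture: the flanged barrel spans rows 119–242 at column ~253, width 36 mm and length about 129.5 mm, which matches. The eyepiece stand at (311,188) is about 41 mm from the axis, so I'll go down with the fingers only ~55 % open.

```bash
python3 -m crank '[[[0,-2,-10],[0,0,-0.005],55],[[0,-2,-20],[0,0,-0.005],55],[[0,-2,-40],[0,0,-0.005],55],[[0,-2,-60],[0,0,-0.005],55],[[0,-2,-75],[0,0,-0.005],55],[[0,-2,-90],[0,0,-0.005],55],[[0,-2,-100],[0,0,-0.005],55],[[0,-2,-100],[0,0,-0.005],55],[[0,-2,-100],[0,0,-0.005],55],[[0,-2,-100],[0,0,-0.005],55]]'
python3 - <<'E'
from h import *
s=robot.state(); im=robot.get_image('wrist'); cv2.imwrite("pics/w2.png",im[:,:,::-1]); np.save('w2.npy',s,allow_pickle=True)
print(s['eef_pos'],s['ee_rot'])
for z in (.15,.25,.3):print(plane('top',[[130,175],[160,175],[205,165],[215,160]],z).round(3).tolist())
E
```

```text
time_s: 2.7
eef_pos: [0.5466, -0.2432, 0.0931]
ee_rot: [-0.0, 0.75, -0.661, 0.0]
wrist_force: [-0.8, -0.3, -0.5]
opening: 0.0485
[ 0.54656881 -0.24321817  0.09311198] [-1.10488299e-04  7.50162083e-01 -6.61253889e-01  3.61683109e-04]
[[0.573, 0.247, 0.15], [0.573, 0.181, 0.15], [0.595, 0.081, 0.15], [0.606, 0.059, 0.15]]
[[0.56, 0.214, 0.25], [0.56, 0.155, 0.25], [0.58, 0.067, 0.25], [0.589, 0.048, 0.25]]
[[0.554, 0.198, 0.3], [0.554, 0.143, 0.3], [0.572, 0.06, 0.3], [0.581, 0.042, 0.3]]
```

View pics/w2.png

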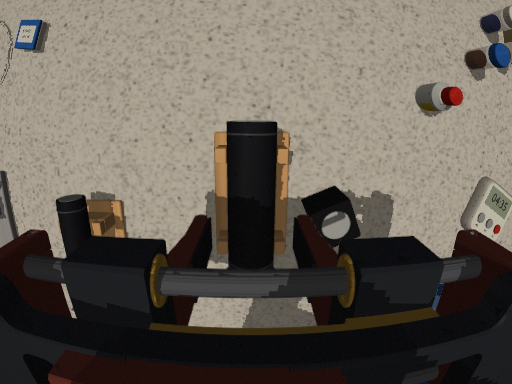

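```bash
python3 - <<'E'
from h import *
s=np.load('w2.npy',allow_pickle=True).item()
q=s['ee_rot'];M=R.from_quat([q[1],q[2],q[3],q[0]]).as_matrix()
for z in(0,.03,.045):
    print(z,((plane('wrist',[[303,195],[320,243],[340,188]],z,s)-s['eef_pos'])@M).round(4)[:,:2].tolist())
E
```

```text
0 [[0.0467, 0.0022], [0.0659, 0.0497], [0.081, -0.0044]]
0.03 [[0.0413, -0.006], [0.0582, 0.0359], [0.0715, -0.0118]]
0.045 [[0.0386, -0.0101], [0.0544, 0.029], [0.0668, -0.0155]]
```

```bash
python3 -m crank '[[[0,0,0],[0,0,0],51],[[0,0,-10],[0,0,0],51],[[0,0,-20],[0,0,0],51],[[0,0,-30],[0,0,0],51],[[0,0,-40],[0,0,0],51],[[0,0,-50],[0,0,0],51],[[0,0,-60],[0,0,0],51],[[0,0,-70],[0,0,0],51],[[0,0,-70],[0,0,0],51],[[0,0,-70],[0,0,0],51]]'
```

```text
time_s: 3.58
eef_pos: [0.5456, -0.2428, 0.0217]
ee_rot: [0.0, 0.75, -0.661, -0.001]
wrist_force: [-0.1, -0.7, -0.4]
opening: 0.0445
```

```bash
python3 -m crank '[[[0,0,1],[0,0,0],30],[[0,0,1],[0,0,0],20],[[0,0,1],[0,0,0],20],[[0,0,1],[0,0,0],20],[[0,0,1],[0,0,0],20],[[0,0,1],[0,0,0],20],[[0,0,10],[0,0,0],20],[[0,0,20],[0,0,0],20],[[0,0,30],[0,0,0],20],[[0,0,40],[0,0,0],20]]'
python3 -m crank '[[[0,0,25],[0,0,0],20],[[0,0,50],[0,0,0],20],[[0,0,75],[0,0,0],20],[[0,0,90],[0,0,0],20],[[-10,30,90],[0,0,0],20],[[-20,60,90],[0,0,0],20],[[-35,90,90],[0,0,0],20],[[-50,120,90],[0,0,0],20],[[-50,120,90],[0,0,0],20],[[-50,120,90],[0,0,0],20]]'
python3 - <<'E'
from h import *
s=robot.state(); im=robot.get_image('wrist'); cv2.imwrite("pics/w3.png",im[:,:,::-1]); np.save('w3.npy',s,allow_pickle=True)
print(s)
E
```

```text
time_s: 4.42
eef_pos: [0.5462, -0.2431, 0.0639]
ee_rot: [-0.0, 0.75, -0.661, 0.0]
wrist_force: [0.2, -0.6, -2.5]
opening: 0.0355
time_s: 5.25
eef_pos: [0.4955, -0.1217, 0.1537]
ee_rot: [-0.0, 0.751, -0.66, 0.0]
wrist_force: [0.5, -0.3, -1.5]
opening: 0.0355
{'time_s': 5.25, 'joint_pos': array([-2.64213330e-01,  3.54536471e-01,  1.93352798e+00, -4.42293064e-05,
        8.52971840e-01,  1.17850954e+00]), 'joint_vel': array([-0.03269864,  0.02267067, -0.05059172, -0.00587424, -0.01157307,
       -0.00833467]), 'effort': array([  1.00760177, -46.13775015, -20.9435463 ,   0.13254723,
         0.15687373,   0.12206482]), 'eef_pos': array([ 0.49553781, -0.12174476,  0.1536926 ]), 'ee_rot': array([-1.07836974e-04,  7.50916898e-01, -6.60396650e-01,  2.56972657e-04]), 'wrist_force': array([ 0.48076421, -0.3361764 , -1.48174616]), 'wrist_torque': array([-0.05346577, -0.01058139,  0.0198002 ]), 'opening': 0.035533061150499555}
```

View pics/w3.png

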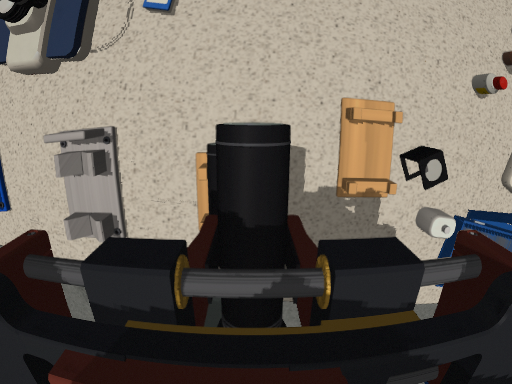

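```bash
python3 -m crank '[[[-8,25,0],[0,0,0],20],[[-16,50,0],[0,0,0],20],[[-22,75,0],[0,0,0],20],[[-28,100,0],[0,0,0],20],[[-30,117,0],[0,0,0],20],[[-30,117,0],[0,0,0],20],[[-30,117,0],[0,0,0],20],[[-30,117,0],[0,0,0],20],[[-30,117,0],[0,0,0],20],[[-30,117,0],[0,0,0],20]]'
python3 - <<'E'
from h import *
s=robot.state(); im=robot.get_image('wrist'); cv2.imwrite("pics/w4.png",im[:,:,::-1]); np.save('w4.npy',s,allow_pickle=True)
print(s['eef_pos'],s['ee_rot'],s['wrist_force'])
cv2.imwrite("pics/s4.png",robot.get_image('scene')[:,:,::-1])
c=im[90:270,100:300,::-1]; cv2.imwrite('pics/w4c.png',cv2.resize(c,None,fx=3.3,fy=3.3,interpolation=cv2.INTER_CUBIC))
E
```

```text
time_s: 6.13
eef_pos: [0.4666, -0.007, 0.1527]
ee_rot: [-0.0, 0.75, -0.662, 0.0]
wrist_force: [0.0, -0.1, -2.4]
opening: 0.0354
[ 0.46659343 -0.00704578  0.15273869] [-5.73268089e-05  7.49665231e-01 -6.61817202e-01  1.70485476e-04] [ 0.03060779 -0.12429643 -2.42154215]
```

View pics/w4.png

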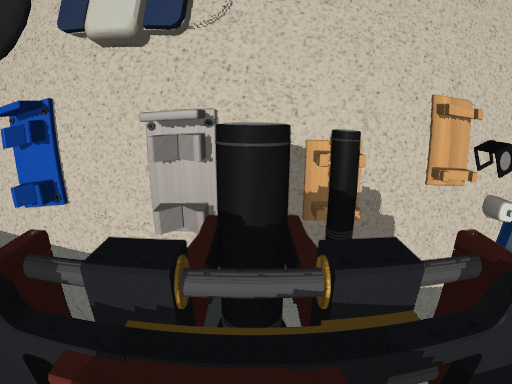

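View pics/w4c.png

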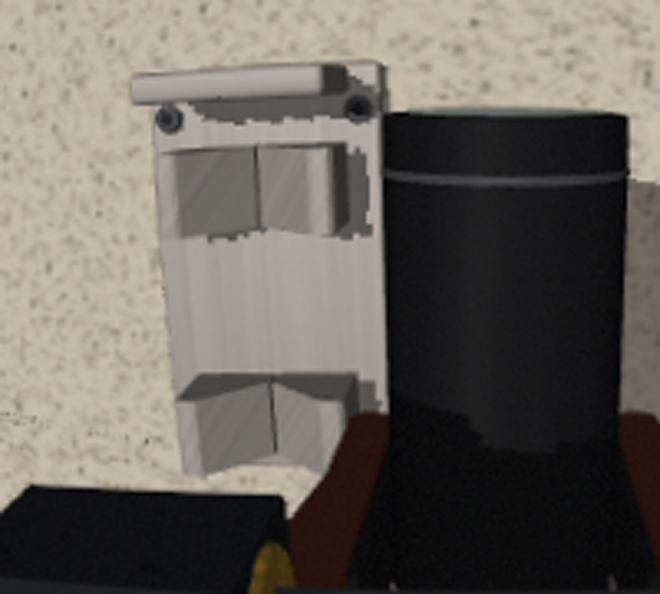

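View pics/s4.png

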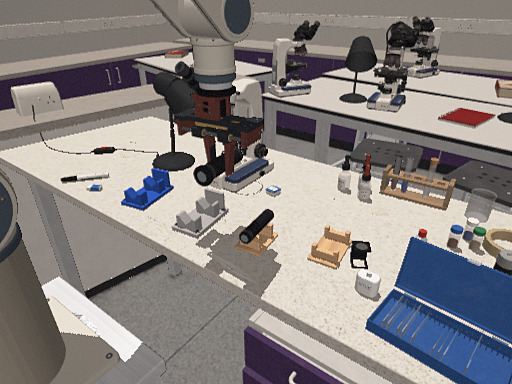

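```bash
python3 - <<'E'
from h import *
s=np.load('w4.npy',allow_pickle=True).item()
g=lambda pts:np.array(pts,float)/3.3+[100,90]-.35
a=plane('wrist',g([(256,145),(260,228),(270,377),(276,452)]),.0195,s); print('apex',a.round(4).tolist())
d=np.linalg.norm(a-a[0],axis=1);print(d)
st=plane('wrist',g([(132,104),(322,94)]),.054,s); print('stop',st.round(4).tolist(),np.linalg.norm(st[0]-st[1]))
pl=plane('wrist',g([(385,65),(156,110),(383,370),(185,470)]),.010,s); print('plate',pl.round(4).tolist())
e=plane('wrist',g([(171,152),(176,234),(185,403),(192,470)]),.040,s); print('left outer jaw top',e.round(4).tolist())
e=plane('wrist',g([(331,143),(336,233),(346,400)]),.040,s); print('right ',e.round(4).tolist())
p=np.polyfit(a[:,0],a[:,1],1);print('yaw',np.arctan(p[0]))
# barrel in hand: front end, tool frame
q=s['ee_rot'];M=R.from_quat([q[1],q[2],q[3],q[0]]).as_matrix();print('barrel yaw by tool',np.arctan2(M[1,0],M[0,0])+np.pi/2)
E
```

```text
apex [[0.5078, 0.073, 0.0195], [0.4823, 0.0694, 0.0195], [0.4347, 0.0629, 0.0195], [0.4092, 0.0595, 0.0195]]
[0.         0.02573445 0.07375514 0.09947273]
stop [[0.5191, 0.1014, 0.054], [0.5262, 0.0478, 0.054]] 0.05416138287350624
plate [[0.5359, 0.0371, 0.01], [0.5153, 0.1099, 0.01], [0.4389, 0.0276, 0.01], [0.3936, 0.0937, 0.01]]
left outer jaw top [[0.5053, 0.0934, 0.04], [0.4814, 0.0901, 0.04], [0.4297, 0.085, 0.04], [0.4078, 0.0822, 0.04]]
right  [[0.5123, 0.0463, 0.04], [0.4869, 0.0423, 0.04], [0.4375, 0.0351, 0.04]]
yaw 0.1357728395501501
barrel yaw by tool 0.12431588403415184
```

```bash
python3 - <<'E'
from h import *
s=np.load('w4.npy',allow_pickle=True).item()
im=cv2.imread('pics/w4.png'); g=im.max(2)
print(g[115:132,245:262:4].tolist())
q=s['ee_rot'];M=R.from_quat([q[1],q[2],q[3],q[0]]).as_matrix()
o,_=ray('wrist',[[0,0]],s)
for r in(122.5,124.5):
  for z in(.173,.191):
    P=plane('wrist',[[253,r]],z,s)
    print(r,z,P, ((P-s['eef_pos'])@M))
print('cam',(o-s['eef_pos'])@M)
# sides
for r in (135,180,200):
    a=[c for c in range(200,310) if g[r,c]<60]; 
    P=plane('wrist',[[a[0]-.5,r],[a[-1]+.5,r]],.173,s); print(a[0],a[-1],((P-s['eef_pos'])@M)[:,0])
E
```

```text
[[177, 188, 197, 182, 184], [172, 185, 196, 180, 192], [170, 183, 192, 185, 197], [179, 189, 189, 194, 196], [183, 196, 191, 195, 196], [180, 196, 194, 194, 195], [174, 186, 190, 188, 189], [141, 146, 150, 149, 154], [107, 109, 108, 107, 116], [97, 105, 102, 99, 96], [33, 53, 49, 49, 48], [31, 28, 30, 24, 23], [31, 31, 32, 28, 26], [34, 32, 30, 30, 26], [34, 32, 31, 28, 25], [33, 33, 29, 28, 28], [34, 32, 30, 27, 28]]
122.5 0.173 [[ 5.30399775e-01 -4.23286309e-04  1.73000000e-01]] [[ 0.00134399 -0.0641414  -0.02024108]]
122.5 0.191 [[ 5.30793016e-01 -2.97333774e-04  1.91000000e-01]] [[ 0.001271   -0.06455284 -0.03824097]]
124.5 0.173 [[ 0.52945778 -0.00054218  0.173     ]] [[ 0.00134516 -0.06319194 -0.02024138]]
124.5 0.191 [[ 5.29971236e-01 -4.01059073e-04  1.91000000e-01]] [[ 0.00127203 -0.06372454 -0.03824122]]
cam [ 0.00077207 -0.06736546 -0.16129086]
201 289 [-0.02370055  0.0186987 ]
217 288 [-0.01642016  0.01871366]
218 287 [-0.01621121  0.01853099]
```

```bash
python3 -m crank '[[[-2,15,0],[0,0,0.003],20],[[-4,30,0],[0,0,0.006],20],[[-6,45,0],[0,0,0.01],20],[[-8,60,0],[0,0,0.01],20],[[-9.6,74,0],[0,0,0.01],20],[[-9.6,74,-20],[0,0,0.01],20],[[-9.6,74,-40],[0,0,0.01],20],[[-9.6,74,-60],[0,0,0.01],20],[[-9.6,74,-78],[0,0,0.01],20],[[-9.6,74,-78],[0,0,0.01],20]]'
python3 - <<'E'
from h import *
s=robot.state(); im=robot.get_image('wrist'); cv2.imwrite("pics/w5.png",im[:,:,::-1]); np.save('w5.npy',s,allow_pickle=True)
print(s['time_s'],s['eef_pos'],s['ee_rot'],s['wrist_force'])
t=robot.get_image('scene'); cv2.imwrite('pics/s5.png',cv2.resize(t[140:260,140:300,::-1],None,fx=4,fy=4,interpolation=cv2.INTER_CUBIC))
c=im[70:250,160:350,::-1]; cv2.imwrite('pics/w5c.png',cv2.resize(c,None,fx=3.3,fy=3.3,interpolation=cv2.INTER_CUBIC))
E
```

```text
time_s: 7.07
eef_pos: [0.4546, 0.0674, 0.0721]
ee_rot: [0.002, 0.753, -0.658, -0.002]
wrist_force: [-0.0, 0.0, -2.3]
opening: 0.0352
7.0667 [0.45458887 0.06742516 0.07209017] [ 0.00193946  0.7533116  -0.65765863 -0.00172914] [-0.01817745  0.04286318 -2.31314569]
```

View pics/w5c.png

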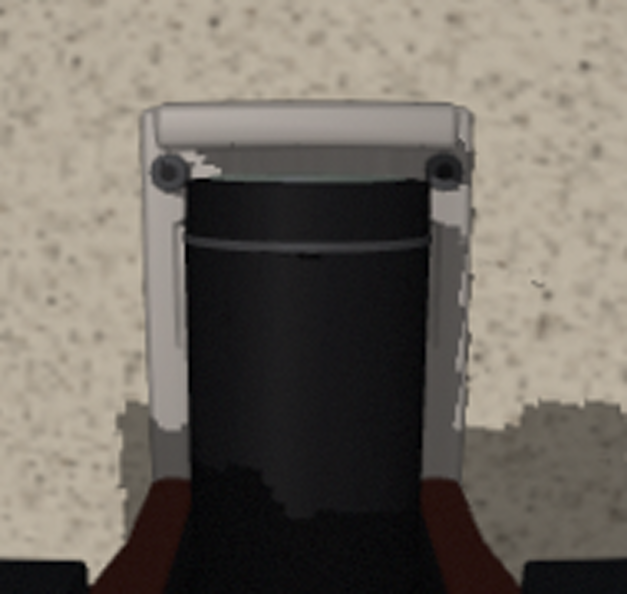

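View pics/s5.png

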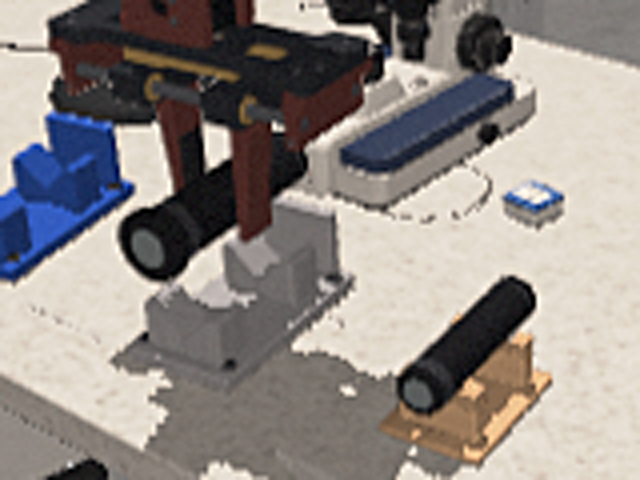

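```bash
python3 - <<'E'
from h import *
s=np.load('w5.npy',allow_pickle=True).item()
g=lambda pts:np.array(pts,float)/3.3+[160,70]-.35
q=s['ee_rot'];M=R.from_quat([q[1],q[2],q[3],q[0]]).as_matrix()
T=lambda P:((P-s['eef_pos'])@M).round(4).tolist()
st=plane('wrist',g([(158,146),(456,146)]),.054,s);print('stop',st.round(4).tolist(),T(st))
zt=s['eef_pos'][2]+.0195
e=plane('wrist',g([(188,181),(430,181)]),zt+.0,s);print('end',T(e), T(plane('wrist',g([(308,181)]),zt+.018,s)))
print(T(plane('wrist',g([(187,260),(428,260),(190,400),(423,400)]),zt,s)))
jt=plane('wrist',g([(178,260),(434,260)]),.040,s);print('jaw',T(jt))
print(robot.state()['eef_pos'])
E
python3 -m crank '[[[0,0,0],[0,0,0],20],[[0,0,0],[0,0,0],20],[[0,0,0],[0,0,0],20],[[0,0,-5],[0,0,0],20],[[0,0,-10],[0,0,0],20],[[0,0,-15],[0,0,0],20],[[0,0,-18],[0,0,0],20],[[0,0,-20],[0,0,0],20],[[0,0,-20],[0,0,0],20],[[0,0,-20],[0,0,0],20]]'
```

```text
stop [[0.5192, 0.1022, 0.054], [0.5265, 0.0486, 0.054]] [[-0.0258, -0.0688, 0.0177], [0.0284, -0.0688, 0.0177]]
end [[-0.0159, -0.0633, -0.0198], [0.0189, -0.0634, -0.0198]] [[0.0013, -0.0637, -0.0378]]
[[-0.0162, -0.0518, -0.0198], [0.0188, -0.0518, -0.0198], [-0.0163, -0.0308, -0.0197], [0.0186, -0.0308, -0.0197]]
jaw [[-0.0242, -0.0461, 0.0319], [0.0266, -0.0462, 0.0318]]
[0.45631371 0.06768875 0.07447657]
time_s: 8.0
eef_pos: [0.4564, 0.068, 0.0544]
ee_rot: [0.0, 0.753, -0.657, -0.0]
wrist_force: [0.3, 0.9, -2.5]
opening: 0.0353
```

```bash
python3 -m crank '[[[0,0,-4],[0,0,0],20],[[0,0,-8],[0,0,0],20],[[0,0,-12],[0,0,0],20],[[0,0,-16],[0,0,0],20],[[0,0,-19],[0,0,0],20],[[0,0,-22],[0,0,0],20],[[0,0,-22],[0,0,0],20],[[0,0,-22],[0,0,0],20],[[0,0,-22],[0,0,0],20],[[0,0,-22],[0,0,0],20]]'
python3 - <<'E'
from h import *
s=robot.state(); im=robot.get_image('wrist'); np.save('w6.npy',s,allow_pickle=True)
print(s['time_s'],s['eef_pos'],s['ee_rot'],s['wrist_force'],s['wrist_torque'])
c=im[70:250,160:350,::-1]; cv2.imwrite('pics/w6c.png',cv2.resize(c,None,fx=3.3,fy=3.3,interpolation=cv2.INTER_CUBIC))
E
```

```text
time_s: 8.83
eef_pos: [0.4567, 0.068, 0.0328]
ee_rot: [-0.0, 0.753, -0.657, 0.0]
wrist_force: [-0.3, 0.0, -1.9]
opening: 0.0351
8.8333 [0.45668864 0.06799154 0.03280627] [-1.12058394e-04  7.53458951e-01 -6.57494933e-01  9.27597726e-05] [-0.33713133  0.03767558 -1.91729002] [ 0.00167882 -0.02779143  0.01419044]
```

View pics/w6c.png

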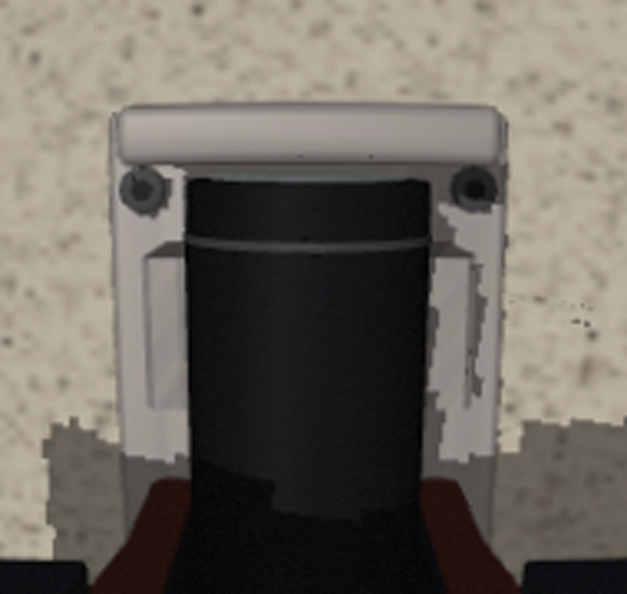

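```bash
python3 -m crank '[[[0.5,0.1,0],[0,0,0],20],[[1,0.1,0],[0,0,0],20],[[1.4,0.2,0],[0,0,0],20],[[1.7,0.2,0],[0,0,0],20],[[2,0.3,0],[0,0,0],20],[[2.2,0.3,0],[0,0,0],20],[[2.4,0.3,0],[0,0,0],20],[[2.5,0.3,0],[0,0,0],20],[[2.5,0.3,0],[0,0,0],20],[[2.5,0.3,0],[0,0,0],20]]'; python3 -m crank '[[[0.2,0,0],[0,0,0],20],[[0.4,0.1,0],[0,0,0],20],[[0.6,0.1,0],[0,0,0],20],[[0.8,0.1,0],[0,0,0],20],[[1,0.1,0],[0,0,0],20],[[1,0.1,0],[0,0,0],20],[[1,0.1,0],[0,0,0],20],[[1,0.1,0],[0,0,0],20],[[1,0.1,0],[0,0,0],20],[[1,0.1,0],[0,0,0],20]]'
```

```text
time_s: 9.72
eef_pos: [0.4587, 0.0682, 0.0326]
ee_rot: [0.0, 0.753, -0.657, -0.0]
wrist_force: [-1.5, 0.1, -1.9]
opening: 0.0354
time_s: 10.55
eef_pos: [0.4587, 0.0682, 0.0324]
ee_rot: [0.001, 0.753, -0.657, -0.001]
wrist_force: [-5.6, -0.1, -0.3]
opening: 0.0356
```

The stop is felt (Fx -5.6 N). I'll back off about 1 mm, then lower to first touch.

```bash
python3 -m crank '[[[-0.6,0,0],[0,0,0],20],[[-1.2,-0.1,0],[0,0,0],20],[[-1.2,-0.1,-1],[0,0,0],20],[[-1.2,-0.1,-2],[0,0,0],20],[[-1.2,-0.1,-3],[0,0,0],20],[[-1.2,-0.1,-4],[0,0,0],20],[[-1.2,-0.1,-5],[0,0,0],20],[[-1.2,-0.1,-5.5],[0,0,0],20],[[-1.2,-0.1,-5.5],[0,0,0],20],[[-1.2,-0.1,-5.5],[0,0,0],20]]'; python3 -m crank '[[[0,0,-0.3],[0,0,0],20],[[0,0,-0.6],[0,0,0],20],[[0,0,-0.8],[0,0,0],20],[[0,0,-1],[0,0,0],20],[[0,0,-1],[0,0,0],20],[[0,0,-1],[0,0,0],20],[[0,0,-1],[0,0,0],20],[[0,0,-1],[0,0,0],20],[[0,0,-1],[0,0,0],20],[[0,0,-1],[0,0,0],20]]'
```

```text
time_s: 11.38
eef_pos: [0.4589, 0.068, 0.0276]
ee_rot: [0.0, 0.754, -0.657, 0.0]
wrist_force: [-5.8, -3.2, 8.6]
opening: 0.0354
time_s: 12.22
eef_pos: [0.4589, 0.0679, 0.0273]
ee_rot: [0.0, 0.754, -0.657, 0.0]
wrist_force: [-8.6, -4.6, 19.9]
opening: 0.0349
```

```bash
python3 - <<'E'
from h import *
s=robot.state(); im=robot.get_image('wrist'); np.save('w7.npy',s,allow_pickle=True)
print(s['time_s'],s['eef_pos'],s['ee_rot'],s['wrist_force'],s['wrist_torque'])
q=s['ee_rot'];M=R.from_quat([q[1],q[2],q[3],q[0]]).as_matrix();print(M.T@s['wrist_torque'],M.T@s['wrist_force'],np.arctan2(M[1,0],M[0,0])+np.pi/2)
c=im[70:250,160:350,::-1]; cv2.imwrite('pics/w7c.png',cv2.resize(c,None,fx=3.3,fy=3.3,interpolation=cv2.INTER_CUBIC))
t=robot.get_image('scene'); cv2.imwrite('pics/s7.png',cv2.resize(t[160:260,150:290,::-1],None,fx=5,fy=5,interpolation=cv2.INTER_CUBIC))
E
```

```text
12.2167 [0.45891845 0.06792586 0.02731598] [ 9.20477497e-05  7.53762108e-01 -6.57147325e-01  2.63373438e-04] [-8.62875082 -4.59116515 19.90723706] [-0.57672827  1.39387349  0.33986774]
[-1.45930277  0.38126881 -0.34070281] [  3.38239594   9.16992135 -19.90738973] 0.13674039463660703
```

View pics/w7c.png

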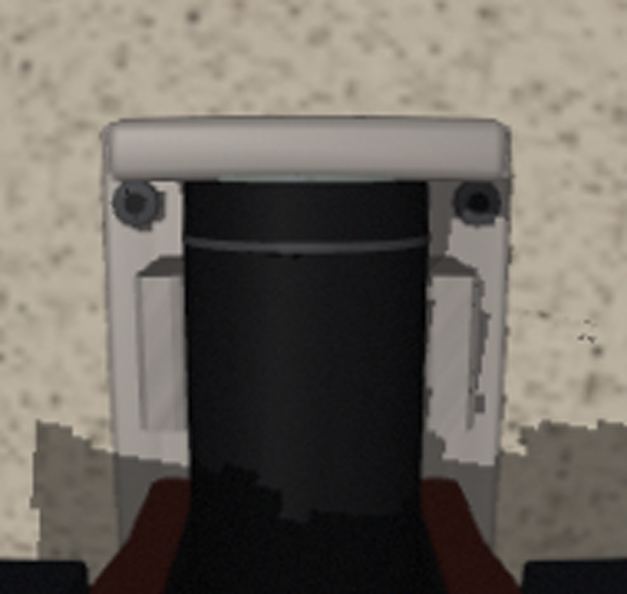

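View pics/s7.png

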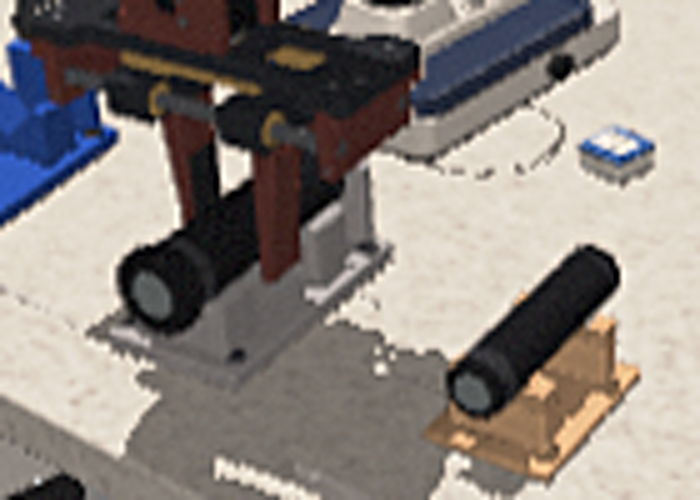

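Both pictures show the barrel down in the V, up against the stop (stop edge at row 180, barrel end at 182) with the flange hanging free. The readings show about 9 N axial load and about 3 N sideways bias, so I'll lift slightly, back off and re-bed.

```bash
python3 -m crank '[[[0,0,1.5],[0,0,0],20],[[0,0,3],[0,0,0],20],[[-0.7,-0.3,3],[0,0,0],20],[[-1.3,-0.6,3],[0,0,0],20],[[-1.3,-0.6,3],[0,0,0],20],[[-1.3,-0.6,3],[0,0,0],20],[[-1.3,-0.6,3],[0,0,0],20],[[-1.3,-0.6,3],[0,0,0],20],[[-1.3,-0.6,3],[0,0,0],20],[[-1.3,-0.6,3],[0,0,0],20]]'; python3 -m crank '[[[0,0,-0.5],[0,0,0],20],[[0,0,-1],[0,0,0],20],[[0,0,-1.5],[0,0,0],20],[[0,0,-2],[0,0,0],20],[[0,0,-2.3],[0,0,0],20],[[0,0,-2.3],[0,0,0],20],[[0,0,-2.3],[0,0,0],20],[[0,0,-2.3],[0,0,0],20],[[0,0,-2.3],[0,0,0],20],[[0,0,-2.3],[0,0,0],20]]'
```

```text
time_s: 13.15
eef_pos: [0.4577, 0.0677, 0.0292]
ee_rot: [-0.0, 0.753, -0.658, 0.0]
wrist_force: [0.5, 0.4, -2.8]
opening: 0.0354
time_s: 13.98
eef_pos: [0.4577, 0.0676, 0.0274]
ee_rot: [-0.0, 0.754, -0.657, 0.0]
wrist_force: [-2.3, -0.4, 6.4]
opening: 0.0357
```

```bash
python3 -m crank '[[[0.2,0,-0.2],[0,0,0],20],[[0.2,0,-0.4],[0,0,0],20],[[0.2,0,-0.4],[0,0,0],20],[[0.2,0,-0.4],[0,0,0],20],[[0.2,0,-0.4],[0,0,0],20],[[0.2,0,-0.4],[0,0,0],20],[[0.2,0,-0.4],[0,0,0],20],[[0.2,0,-0.4],[0,0,0],20],[[0.2,0,-0.4],[0,0,0],20],[[0.2,0,-0.4],[0,0,0],20]]'
python3 - <<'E'
from h import *
s=robot.state(); im=robot.get_image('wrist')
q=s['ee_rot'];M=R.from_quat([q[1],q[2],q[3],q[0]]).as_matrix();print(s['eef_pos'],M.T@s['wrist_torque'],M.T@s['wrist_force'],np.arctan2(M[1,0],M[0,0])+np.pi/2)
c=im[70:250,160:350,::-1]; cv2.imwrite('pics/w8c.png',cv2.resize(c,None,fx=3.3,fy=3.3,interpolation=cv2.INTER_CUBIC))
t=robot.get_image('scene'); cv2.imwrite('pics/s8.png',cv2.resize(t[160:260,150:290,::-1],None,fx=5,fy=5,interpolation=cv2.INTER_CUBIC))
print(robot.state()['wrist_force'],robot.state()['eef_pos'])
E
```

```text
time_s: 14.82
eef_pos: [0.4577, 0.0676, 0.0273]
ee_rot: [0.0, 0.754, -0.657, 0.0]
wrist_force: [-3.6, -0.8, 12.9]
opening: 0.0356
[0.45769947 0.06761073 0.02727408] [-0.58042923 -0.00288518 -0.16757307] [  0.3541142    3.66654577 -12.89338453] 0.13631664761539453
[-3.76454559 -1.69119168 12.8625077 ] [0.45770593 0.06761803 0.02728958]
```

View pics/w8c.png

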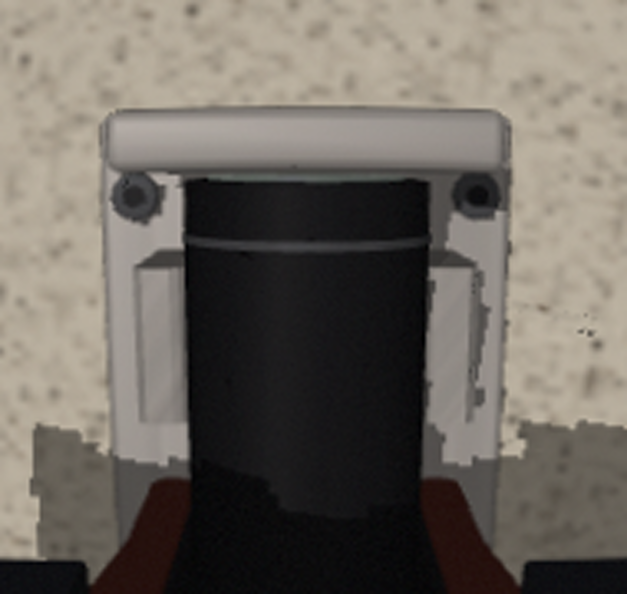

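View pics/s8.png

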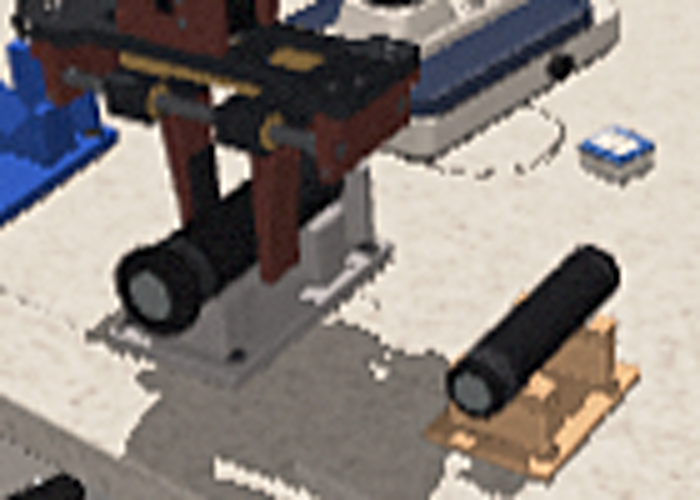

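```bash
python3 -c "
from bench import robot
print(robot.sign_off()); s=robot.state(); print(s['wrist_force'],s['eef_pos'],s['opening'])"
```

```text
the job is handed in; nothing more can be done
None
the job is handed in; nothing more can be done
```

I took the flanged barrel from its rest, laid it in the bare steel V-block with the glass end toward the stop, and handed the job in at about 15 s, still gripping and pressing. The report gives no verdict.

**Last checks**
- **Press:** the wrist read about +12.9 N. With roughly 2 N of barrel weight on top, that is about 15 N down into the V.
- **Sides:** the sideways force was about 0.4 N just before hand-in and about 1.2 N in the very last reading, so both faces carry similar load. The force on each face was not measured directly.
- **Grip:** the opening was 35.6 mm on the 36 mm barrel.
- **Yaw:** the tool's yaw was 0.136 rad, against 0.132–0.136 rad measured for the V.
- **Stop:** there is a gap of about 1.1 mm, both by feel (from where the stop was touched) and in the wrist picture. The barrel is therefore within the 4.5 mm limit but not quite touching.
- **Height:** the commanded heights put the axis about 0.6 mm above the seat. The raw pose readings at the grasp would have put it up to about 1.7 mm high. Both are inside the 2 mm limit, but they disagree.

The first seating leaned about 9 N on the stop and about 3 N to one side, so I lifted it 3 mm, backed off 1.3 mm and bedded it again. In the last scene picture the spare barrel and the cover slips look undisturbed. The forceps and tally counter were outside that crop, and I did not check them at the end.

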